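Scan the bin with the largest tape rolls

TASK

Stocktake at the packing desk: take the yellow hand scanner from its cradle and press its red sprung nose squarely on the middle of the barcode label of the bin with the largest tape rolls, gently, so that the nose goes about half way in, and hold it steady there for a good second. Then put the scanner back down in its cradle, the same way round as before, and let go. Do not touch the other two bins' labels or fronts with the scanner, and leave the bottle, the mug and the loose tape roll where they stand.

Things in the scene. Friction and masses are not known exactly. Their poses are not given: they have to be found in the camera images.
- scanner: Yellow box-shaped hand scanner, black grip patch, red key on top, red sprung nose in front; 0.24 kg, balanced near its origin. Origin: underside; x = towards the nose, z = up. Housing x -76 to +56, y +-17, z 0 to 38 mm; black collar to x = 74; nose tip at x = 95, z = 19 mm (nose axis: y = 0, z = 19). Grip patch: x -33 to +17 mm.
- nose_tip (a point): Centre of the flat front face of the red nose (25 mm diameter); it moves with the nose; axes as the scanner's.
- nose (a joint): How far the sprung nose is pressed into the scanner: 0 = out, 0.010 m = fully in (stop). The spring gives about 0.8 N per mm.
- cradle: Fixed dark base plate 170 x 100 x 12 mm with two grey forks (14 mm thick, at x = -60 and +46 mm), saddles 45 mm above the table, 42 mm wide between side walls 17 mm high and 9 mm thick. Origin: underside, centre; x = the way the nose points at the start, z up. 92 mm free for fingers between the forks.
- cradle_rest (a point): Point on the cradle, 45 mm above its underside, where the scanner's origin lies when it rests in the cradle (axes as the cradle's).
- board: Fixed plywood board 190 x 440 x 12 mm under the three bins, origin centre of underside.
- bin_large: Fixed blue bin, 112 mm wide (y), 150 mm deep (x = -75 to +75 mm), 85 mm high, open on top, holding a stack of brown tape rolls of 84 mm diameter that stands 9 mm above the rim. Origin: underside, centre; x = horizontally to its sloping label front (away from the robot), z up. All three bins are alike but for the roll diameter (84, 68, 52 mm).
- front_large: Sloping blue front panel of bin_large, facing away from the robot and 40 degrees upward. Origin: middle of the panel's outer surface; z = outward normal, x = down the slope, y = across. Centred on it is a grey label holder with the white barcode label, 50 (x) x 84 mm (y), parallel to the panel; it stands 4 to 22 mm proud of the panel, unknown and different each time.
- bin_medium: Fixed blue bin, 112 mm wide (y), 150 mm deep (x = -75 to +75 mm), 85 mm high, open on top, holding a stack of brown tape rolls of 68 mm diameter that stands 9 mm above the rim. Origin: underside, centre; x = horizontally to its sloping label front (away from the robot), z up. All three bins are alike but for the roll diameter (84, 68, 52 mm).
- front_medium: Sloping blue front panel of bin_medium, facing away from the robot and 40 degrees upward. Origin: middle of the panel's outer surface; z = outward normal, x = down the slope, y = across. Centred on it is a grey label holder with the white barcode label, 50 (x) x 84 mm (y), parallel to the panel; it stands 4 to 22 mm proud of the panel, unknown and different each time.
- bin_small: Fixed blue bin, 112 mm wide (y), 150 mm deep (x = -75 to +75 mm), 85 mm high, open on top, holding a stack of brown tape rolls of 52 mm diameter that stands 9 mm above the rim. Origin: underside, centre; x = horizontally to its sloping label front (away from the robot), z up. All three bins are alike but for the roll diameter (84, 68, 52 mm).
- front_small: Sloping blue front panel of bin_small, facing away from the robot and 40 degrees upward. Origin: middle of the panel's outer surface; z = outward normal, x = down the slope, y = across. Centred on it is a grey label holder with the white barcode label, 50 (x) x 84 mm (y), parallel to the panel; it stands 4 to 22 mm proud of the panel, unknown and different each time.
- bottle: Bystander: green bottle, 62 mm diameter, 170 mm high, origin centre of underside.
- mug: Bystander: white mug, 76 mm diameter, 90 mm high, origin centre of underside.
- tape: Bystander: loose brown tape roll lying flat, 100 mm diameter, 48 mm high, origin centre of underside.
There are look-alikes about, which are no part of the job. Several things have the shape of the scanner; the one meant has the colours described above.

How it is judged:
On the way, in this order (a step that is already met when the one before it is completed fails the run):
1. the scanner is lifted clear of its cradle (distance between scanner and cradle_rest above 0.06 m), for 0.1 s.
2. nose held 1 s on the large-roll label: pressed in 2.5 to 7.5 mm, within 12 mm each way of the label's middle, square within 0.12 rad, under 0.02 m/s (contact force between scanner and front_large above 0.5 N and value of joint nose between 0.0025 and 0.0075 m and x of nose_tip in the frame of front_large between -0.012 and 0.012 m and y of nose_tip in the frame of front_large between -0.012 and 0.012 m and angle between the x axis of scanner and the z axis of front_large, either way round below 0.12 rad and linear speed of scanner below 0.02 m/s), for 1 s.
At the end, for the whole second after the job is handed in: The scanner rests released in its cradle: origin within 16 mm of the rest point, along the cradle within 0.1 rad, nose the same way as before, upright within 0.1 rad, still (distance between scanner and cradle_rest below 0.016 m and angle between the x axis of scanner and the x axis of cradle, either way round below 0.1 rad and x of nose_tip in the frame of cradle above 0.05 m and angle between scanner's own z axis and vertical below 0.1 rad and linear speed of scanner below 0.02 m/s and contact force between scanner and the fingers below 0.1 N); the robot touches nothing.
It fails at once if the scanner touches the label or front of the medium or the small bin (contact force between scanner and front_medium above 0.3 N or contact force between scanner and front_small above 0.3 N).
It fails at once if the scanner is pushed on the large-roll bin or label with more than 20 N (contact force between scanner and bin_large above 20 N).
It fails at once if the bottle, mug or loose tape roll is moved more than 20 mm (distance of any of bottle, mug, tape from where it was at the start of the episode above 0.02 m).
It also fails if it takes over 58 s, if anything falls off the work surface, if the arm or the gripper's body presses on something with over 40 N, if the wrist force passes 120 N, or if a joint passes its speed limit or range.

ROBOT

A 6-joint arm with a two-finger parallel gripper is mounted at the origin on the work surface. World frame = base frame: x ahead of the robot, y to its left, z up, the work surface at z = 0. Lengths are in m, angles in rad, forces in N, time in s.
With the tool pointing down it reaches from about 0.375 to 0.9 m from the base axis. Payload 3.1 kg.
Tool frame: the origin (TCP) lies midway between the tips of the shut fingers; the grasp point (between the pads) lies 19 mm behind it; z points along the fingers, y is the line along which they close (so a half turn about z gives the same grasp; the last joint's range is limited). The gripper opens to 87 mm and grips with 3 to 60 N. Pads are 19 mm wide; open, the fingers measure 117 mm over their backs; the gripper's body (75 mm by 190 mm) begins 51 mm behind the grasp point.
Start: joints at [-1.506, 0.527, 1.433, -0, 1.181, -0.178], TCP at [0.151, -0.606, 0.223] pointing down, gripper open.
Joint ranges: [-3.08, 3.08], [-0.75, 2.2], [0.22, 2.44], [-1.43, 4.57], [0, 2.65], [-2.85, 2.85]. Speed limits (rad/s): [2.79, 2.79, 3.14, 3.14, 3.14, 3.14].

INTERFACE

Orientations are given as a unit quaternion [x, y, z, w].
In Python, from rig import robot gives the robot as it stands. The module is installed in compiled form; this text tells all that it offers.
- The arm moves only by the tool play_rows, never from a script. Its arguments are lists of equal length, an entry for each row: "gripper": the closure, from -1 (fully open) to 1 (shut); "delta_pos": the shift along the tool's x, y, z in cm, a list of three; "turn": the turn, a rotation vector about the tool's x, y, z in rad, a list of three. A call has 1 to 12 rows; each row is the pose to reach, as a shift and turn from the pose commanded when the call began, along the tool's axes at that moment; what a row does not reach only later rows make up. A row lasts 1/8 s, in which the tool goes at most 62.5 mm and 10.7 degrees, less where a joint would pass 70% of its speed; a pose out of reach is approached as far as the arm can. A call with a gripper value outside its range is refused whole. The fingers move at their own pace and stop on an object; "squeeze" is the grip in N (left out, the last holds). Time passes only in rows, so rows that repeat a pose let the fingers close. It gives the time, the measured TCP pose, the force, the opening and the grip force at its end, in the units of the state.
- robot.get_obs(): the state, without advancing time (a new reading comes with each control period).
- robot.camera(name): name is "scene" or "top"; returns a dict with "color" (400x640x3 uint8, red, green, blue), "vfov" (degrees; the focal length in pixels is half the picture's height over the tangent of half this angle, whatever the lens; pixels are square), "cx", "cy" (the principal point, pixels), "R" (3x3) and "t" (3): a world point X has camera coordinates R X + t. Camera axes: x right, y down, z forward; pixel columns grow to the right and rows downward; lengths in m; the calibration is good to about 2 mm. A picture is of the moment at which its call begins. There is no depth.
- robot.hand_in(): hands the job in; it is judged then, once.
The state is a dict: "time": time; "q": joint angles; "joint_velocities": joint speeds; "joint_torque": joint torques, N m; "position": TCP position; "tool_rot": TCP orientation; "ft_force": force on the tool from outside, world axes, zero at the start; "moment": the same for the moment, N m; "grip_width": finger opening in m; "grip_force": force on a finger pad.
Only numpy, scipy, OpenCV 4.12 (cv2) and the standard library are available. Lean on these libraries where they do the work, as an engineer would, in place of code of your own. Each camera call takes 0.05 s, during which the arm holds its last target. There are 200 camera calls.

## Working session

There is one attempt and no reset: what is moved stays moved. The work goes in short steps, Python scripts to look and compute and a tool call to move; the robot and the scene stay as the last step left them, time stands still between calls to the robot, and variables do not carry over. Pictures are saved under pics/ and viewed, at most 10 in all, crops included, and the job is handed in when it is done.

Besides the shell and the picture viewer there is one more tool, called after "Emit:" by a JSON object that holds its "method" and its "body", one argument or row to a line. play_rows: Moves the arm, as the interface text tells. Its arguments: {"type":"object","properties":{"gripper":{"type":"array","items":{"type":"number"}},"delta_pos":{"type":"array","items":{"type":"array","items":{"type":"number"}}},"turn":{"type":"array","items":{"type":"array","items":{"type":"number"}}},"squeeze":{"type":"number"}},"required":["gripper","delta_pos","turn"]}

```bash
mkdir -p pics; python3 - <<'E'
from rig import robot
import cv2,numpy as np
print(robot.get_obs())
for n in("scene","top"):
    c=robot.camera(n); cv2.imwrite(f"pics/{n}0.png",c["color"][:,:,::-1]); print(n,c["vfov"],c["cx"],c["cy"],c["R"],c["t"])
    np.savez(f"{n}0.npz",**c)
E
```

```text
{'time': 0.0, 'q': array([-1.50551893e+00,  5.28468626e-01,  1.43389819e+00, -1.41360924e-05,
        1.18141562e+00, -1.78507936e-01]), 'joint_velocities': array([ 0.0009144 ,  0.00199823,  0.00062738, -0.00035446, -0.00053557,
        0.00064467]), 'joint_torque': array([ 1.16211584e-03, -4.40039527e+01, -1.76590222e+01,  6.32795342e-02,
        5.82122756e-02, -1.72785717e-04]), 'position': array([ 0.150832  , -0.60576606,  0.22157145]), 'tool_rot': array([ 9.92579361e-01,  1.21593643e-01,  5.54288970e-05, -1.09350666e-03]), 'ft_force': array([0.56911309, 0.23464327, 0.82551362]), 'moment': array([-0.06419751,  0.018557  ,  0.04259924]), 'grip_force': 0.0, 'grip_width': 0.08698836800486043}
scene 51.89211117664367 314.7281639082851 198.87828789348427 [[ 0.88262147  0.46988878 -0.01355975]
 [ 0.39408096 -0.75533687 -0.52360902]
 [-0.25628018  0.45680493 -0.85185077]] [-0.48811818 -0.14324752  1.23907925]
top 52.574700883928784 329.82575117122497 191.95443863752905 [[ 0.02369189 -0.99963729 -0.01280526]
 [-0.99853223 -0.0230378  -0.04901676]
 [ 0.04870397  0.01394777 -0.99871587]] [0.04166876 0.52468495 1.03476053]
```

View pics/scene0.png

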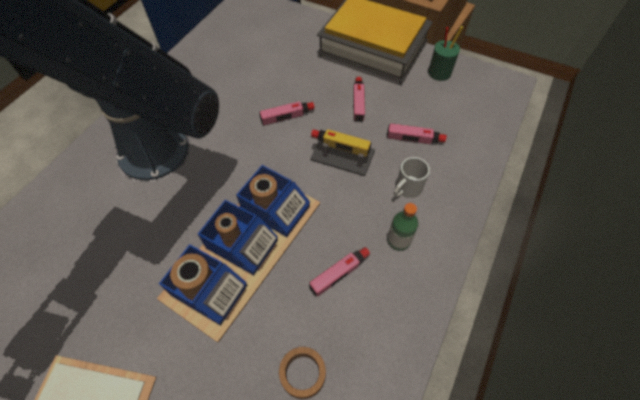

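View pics/top0.png

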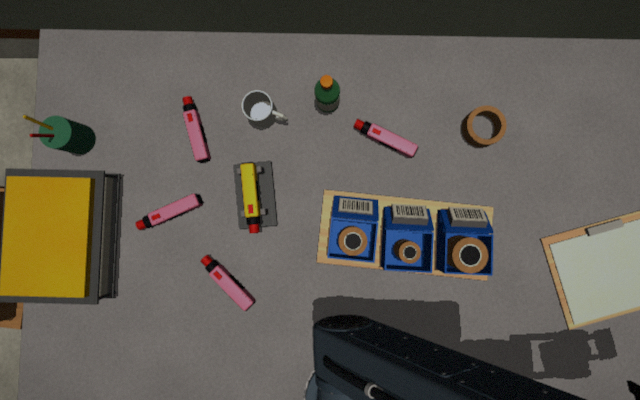

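The top view shows the yellow scanner at (250,192) with its nose at (254,228), pointing to the robot. The large-roll bin is the rightmost one at (467,245), with its label at (468,217). In the scene view the scanner is at (345,142) and the large-bin label at (225,295).

```bash
cat > h.py <<'E'
import numpy as np,cv2
def cal(c):
    f=200/np.tan(np.radians(float(c["vfov"]))/2); return f,float(c["cx"]),float(c["cy"]),c["R"],c["t"]
def ray(c,p):
    f,cx,cy,R,t=cal(c); d=R.T@np.array([(p[0]-cx)/f,(p[1]-cy)/f,1]); return -R.T@t,d/np.linalg.norm(d)
def onz(c,p,z):
    o,d=ray(c,p); return o+d*(z-o[2])/d[2]
def tri(c1,p1,c2,p2):
    o1,d1=ray(c1,p1);o2,d2=ray(c2,p2)
    s=np.linalg.lstsq(np.c_[d1,-d2],o2-o1,rcond=None)[0]
    a,b=o1+s[0]*d1,o2+s[1]*d2
    return (a+b)/2,np.linalg.norm(a-b)
def proj(c,X):
    f,cx,cy,R,t=cal(c); x=R@X+t; return np.array([cx+f*x[0]/x[2],cy+f*x[1]/x[2]])
def hsv(c): return cv2.cvtColor(c["color"],cv2.COLOR_RGB2HSV)
def blob(m,roi,close=0):
    x0,y0,x1,y1=roi; k=np.zeros(m.shape,np.uint8); k[y0:y1,x0:x1]=m[y0:y1,x0:x1].astype(np.uint8)*255
    if close: k=cv2.morphologyEx(k,cv2.MORPH_CLOSE,np.ones((close,close)))
    return max(cv2.findContours(k,0,cv2.CHAIN_APPROX_NONE)[0],key=cv2.contourArea)
E
cat > m.py <<'E'
from h import *
T,S=np.load("top0.npz"),np.load("scene0.npz")
np.set_printoptions(precision=4,suppress=True)
def label(c,roi):
    h=hsv(c); k=blob((h[...,1]<95)&(h[...,2]>95),roi,7); r=cv2.minAreaRect(k)
    q=cv2.approxPolyDP(cv2.convexHull(k),4,True)[:,0]; M=cv2.moments(cv2.convexHull(k)); return q,np.array([M["m10"],M["m01"]])/M["m00"],r
for n,a,b in(("L",(440,205,495,234),(200,268,250,322)),("M",(385,203,435,232),(243,225,280,270)),("S",(330,194,380,222),(270,185,310,230))):
    qa,ca,ra=label(T,a);qb,cb,rb=label(S,b)
    print(n,qa.tolist(),ca,ra,"|",qb.tolist(),cb,*tri(T,ca,S,cb))
def yel(c,roi):
    h=hsv(c);k=blob((h[...,0]>18)&(h[...,0]<34)&(h[...,1]>140)&(h[...,2]>90),roi,5); return cv2.minAreaRect(k)
def red(c,roi):
    h=hsv(c);k=blob(((h[...,0]<7)|(h[...,0]>173))&(h[...,1]>140)&(h[...,2]>90),roi); return cv2.minAreaRect(k)
y=[yel(T,(230,150,275,240)),yel(S,(300,120,385,165))];print("yellow",y)
for z in(.07,.083): print([onz(T,p,z) for p in cv2.boxPoints(y[0])])
r=[red(T,(240,219,270,240)),red(S,(305,125,325,145))];k=[red(T,(240,203,265,217)),red(S,(325,125,350,145))]
print("nose",r,*tri(T,r[0][0],S,r[1][0])); print("key",k,*tri(T,k[0][0],S,k[1][0]))
E
python3 m.py; python3 - <<'E'
import sys;sys.path.insert(0,'.')
import cv2
a=cv2.imread('pics/top0.png');b=cv2.imread('pics/scene0.png')
f=lambda i,x,y,w,h,W,H:cv2.resize(i[y:y+h,x:x+w],(W,H),interpolation=cv2.INTER_CUBIC)
import numpy as np
t=np.hstack([f(a,215,150,80,90,266,300),f(a,420,190,90,90,300,300)]);u=np.hstack([f(b,300,115,90,70,333,260),f(b,190,260,64,70,233,260)])
cv2.imwrite('pics/c1.png',np.vstack([t,u]))
E
```

```text
L [[494, 233], [453, 219], [440, 206], [494, 205]] [472.894  215.7371] ((467.0, 219.0), (28.0, 54.0), 90.0) | [[241, 268], [249, 273], [249, 321], [223, 321], [208, 302], [229, 268]] [232.3307 296.4126] [ 0.4819 -0.2836  0.0822] 0.02655647553564529
M [[385, 203], [433, 205], [434, 231], [394, 216]] [414.1442 213.6332] ((409.5764465332031, 216.00587463378906), (51.003173828125, 26.460294723510742), 4.39870548248291) | [[263, 225], [279, 233], [279, 269], [259, 269], [244, 251]] [264.6487 248.9222] [ 0.4824 -0.1467  0.0704] 0.02336909191572563
S [[379, 194], [379, 221], [331, 217], [334, 194]] [355.3402 206.5659] ((354.5, 207.5), (27.0, 49.0), 90.0) | [[309, 185], [309, 229], [293, 229], [276, 210], [296, 185]] [296.0587 208.1775] [ 0.4935 -0.0061  0.0597] 0.01625785010533573
yellow [((248.8629608154297, 189.72068786621094), (54.13323211669922, 14.055220603942871), 84.42780303955078), ((346.0982360839844, 140.6889190673828), (46.87611770629883, 12.69770622253418), 17.52556800842285)]
[array([0.5859, 0.2779, 0.07  ]), array([0.59  , 0.2434, 0.07  ]), array([0.458 , 0.2262, 0.07  ]), array([0.4538, 0.2604, 0.07  ])]
[array([0.5844, 0.2747, 0.083 ]), array([0.5885, 0.2408, 0.083 ]), array([0.4582, 0.2237, 0.083 ]), array([0.4541, 0.2575, 0.083 ])]
nose [((253.0, 228.0), (8.0, 8.0), 90.0), ((315.0, 133.0), (6.0, 6.0), 90.0)] [0.4278 0.2394 0.0653] 0.0006846095928829001
key [((250.5, 208.5), (7.0, 3.0), 90.0), ((331.4000244140625, 133.70001220703125), (3.130495071411133, 0.8944271206855774), 26.56505012512207)] [0.4765 0.2442 0.0831] 0.0018522812877474046
```

View pics/c1.png

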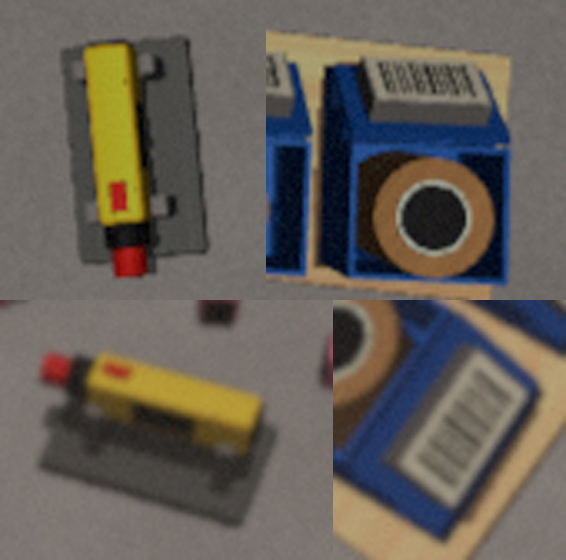

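The crops show the label face clearly. In the top view its corners are about (448,207), (483,209), (487,220), (452,217); in the scene view about (230,271), (243,280), (220,316), (206,304). The wood spoiled the first mask.

```bash
cat > m2.py <<'E'
from h import *
T,S=np.load("top0.npz"),np.load("scene0.npz")
np.set_printoptions(precision=4,suppress=True,linewidth=150)
h=hsv(T);print("col 452 top S",h[203:230,451,1],"V",h[203:230,451,2]); 
h=hsv(S);print("row 300 scene S",h[300,198:240,1],"V",h[300,198:240,2])
def quad(c,poly,grow,vm,sm):
    k=np.zeros((400,640),np.uint8);cv2.fillPoly(k,[np.array(poly,np.int32)],255);k=cv2.dilate(k,np.ones((2*grow+1,)*2))
    H=hsv(c);m=(k>0)&(H[...,1]<sm)&(H[...,2]>vm)
    b=cv2.convexHull(blob(m,(0,0,640,400),7)); 
    r=cv2.approxPolyN(b,4)[0] if hasattr(cv2,"approxPolyN") else None
    M=cv2.moments(b); return r,np.array([M["m10"],M["m01"]])/M["m00"]
tp=np.array([(448.2,207.1),(482.7,209.2),(487,220.5),(452.4,217.6)]);sp=np.array([(205.7,304.5),(229.8,271.6),(242.7,280.2),(220.2,316.1)])
# match: world order. top left-up = +y,far(+x,low);
a,ca=quad(T,tp,3,120,60);b,cb=quad(S,sp,3,110,60)
print(a.tolist(),ca,tp.mean(0));print(b.tolist(),cb,sp.mean(0));print("mask c",*tri(T,ca,S,cb));print("eye c",*tri(T,tp.mean(0),S,sp.mean(0)))
# scene order: far+y = (242.7,280), far-y=(220,316), near-y=(205.7,304), near+y=(230,271)
so=sp[[2,3,0,1]]
P=[tri(T,tp[i],S,so[i])[0] for i in range(4)];print(np.array(P));P=np.array(P)
ey=(P[0]+P[3]-P[1]-P[2])/2;ex=(P[0]+P[1]-P[2]-P[3])/2;n=np.cross(ex,ey);n/=np.linalg.norm(n);print(ex,np.linalg.norm(ex),ey,np.linalg.norm(ey),n)
H=hsv(T);m=(H[...,0]>8)&(H[...,0]<25)&(H[...,1]>70)&(H[...,2]>130);k=np.zeros(m.shape,np.uint8);k[180:290,305:500]=m[180:290,305:500]*255
q=cv2.approxPolyN(cv2.convexHull(cv2.findNonZero(k)),4)[0]
print("board",q.tolist(),[onz(T,p,.012)[:2] for p in q])
E
python3 m2.py
```

```text
col 452 top S [ 94  95  99  86  56  38  40  43  39  36  42  31  35  27  24  20  58   0  61   8  25  17   8 106 227 214 217] V [158 167 165 161 146 140 139 135 131 128 104  83  73  56  43  26  22  24  21  33  52  60  62  82  92  94  95]
row 300 scene S [159 158 160 164 153 137  87  46   7  20  25  36  39  40  43  41  43  41  42  45  44  42  38  43  42  44  42  45  44  46  41  43  43  42  38  26  14
  57  34  46  91  98] V [ 98 100 102  98 100  97  91  78  74  77  83 100 123 141 148 148 137 130 127 120 111 104 102 106 114 117 114 118 115 110 112 119 131 140 134 108  73
  58  53  67  92 122]
[[482, 208], [486, 220], [454, 220], [449, 207]] [467.488  213.6795] [467.575 213.6  ]
[[245, 281], [223, 315], [207, 304], [231, 267]] [226.5179 291.8107] [224.6 293.1]
mask c [ 0.4768 -0.276   0.0876] 0.0029918104530608494
eye c [ 0.4753 -0.2786  0.0842] 0.001293896201991526
[[ 0.4909 -0.2334  0.077 ]
 [ 0.4875 -0.3228  0.0606]
 [ 0.4593 -0.3208  0.0974]
 [ 0.4652 -0.2362  0.1058]]
[ 0.027   0.0004 -0.0328] 0.042471162313336495 [0.0047 0.087  0.0124] 0.0879856653136046 [ 0.766  -0.1306  0.6295]
board [[487, 281], [316, 262], [324, 189], [493, 206]] [array([ 0.3055, -0.3523]), array([0.3426, 0.0852]), array([0.5309, 0.0692]), array([ 0.4971, -0.3667])]
```

```bash
cat > m3.py <<'E'
from h import *
T,S=np.load("top0.npz"),np.load("scene0.npz")
np.set_printoptions(precision=4,suppress=True,linewidth=150)
def bl(c,r):
    H=hsv(c);m=(H[...,0]>100)&(H[...,0]<130)&(H[...,1]>130)&(H[...,2]>45);x0,y0,x1,y1=r
    k=np.zeros((400,640),bool);k[y0:y1,x0:x1]=m[y0:y1,x0:x1];return k
def line(p):
    vx,vy,x,y=cv2.fitLine(np.float32(p),cv2.DIST_HUBER,0,.01,.01).ravel();return np.array([x,y]),np.array([vx,vy])
def yaw(c,l,z):
    a,b=onz(c,l[0]-15*l[1],z),onz(c,l[0]+15*l[1],z);d=b-a;d*=np.sign(d[1]);return np.arctan2(-d[0],d[1]),(a+b)[:2]/2
k=bl(T,(436,200,500,285))
rear=line([(u,np.nonzero(k[:,u])[0].max()) for u in range(450,488)]);print("rear",rear,yaw(T,rear,.097))
front=line([(u,np.nonzero(k[:,u])[0].min()) for u in range(442,446)]) 
ks=bl(S,(160,245,252,325))
fl=line([(np.nonzero(ks[v])[0].max(),v) for v in range(290,314)]);print("front low",fl,yaw(S,fl,.014))
# inner white ring of roll: centroid of hull
def ring(c,r,vm):
    H=hsv(c);x0,y0,x1,y1=r;m=(H[...,1]<60)&(H[...,2]>vm);k=blob(m,r,3);return cv2.fitEllipse(cv2.convexHull(k))
a,b=ring(T,(450,238,485,272),110),ring(S,(175,255,205,288),110);print(a,b,*tri(T,a[0],S,b[0]))
# label long edges by gradient along scan normals
def edge(c,p,q,hw,sgn):
    g=cv2.GaussianBlur(cv2.cvtColor(c["color"],cv2.COLOR_RGB2GRAY).astype(np.float32),(0,0),.8);p,q=np.array(p,float),np.array(q,float);d=(q-p)/np.linalg.norm(q-p);n=np.array([-d[1],d[0]]);s=np.arange(-hw,hw+.1,.25);o=[]
    for t in np.linspace(.12,.88,25):
        X=p+t*(q-p)+s[:,None]*n;v=cv2.remap(g,np.float32(X[:,:1]),np.float32(X[:,1:]),1).ravel();o.append(X[np.argmax(sgn*np.gradient(v))])
    return line(o)
for nm,c,p,q,z,s in(("T near",T,(452.5,218),(487,221),.10,-1),("S near",S,(206,304),(230,270),.10,1),("S far",S,(220.5,316),(243,280),.07,-1)):
    l=edge(c,p,q,3,s);print(nm,l,yaw(c,l,z))
E
python3 m3.py
```

```text
rear (array([469.9, 273.3], dtype=float32), array([0.9988, 0.0483], dtype=float32)) (np.float64(-0.0225834930223184), array([ 0.336 , -0.2805]))
front low (array([206.6067, 302.1133], dtype=float32), array([0.2566, 0.9665], dtype=float32)) (np.float64(0.8694593348062273), array([ 0.4227, -0.3038]))
((469.71673583984375, 254.8814697265625), (21.880020141601562, 22.651473999023438), 161.63999938964844) ((188.77789306640625, 270.4765930175781), (19.659273147583008, 23.52001953125), 54.59541320800781) [ 0.38   -0.2772  0.1039] 0.0009354030828122965
T near (array([470.9917, 220.411 ], dtype=float32), array([0.9999, 0.0102], dtype=float32)) (np.float64(0.013765410030792274), array([ 0.4599, -0.2812]))
S near (array([218.2066, 287.7911], dtype=float32), array([ 0.5638, -0.8259], dtype=float32)) (np.float64(-0.0052417166471014475), array([ 0.4612, -0.278 ]))
S far (array([233.4925, 299.8817], dtype=float32), array([ 0.5566, -0.8308], dtype=float32)) (np.float64(-0.01851925134284524), array([ 0.4962, -0.2795]))
```

```bash
cat > pl.py <<'E'
from h import *
from scipy.spatial.transform import Rotation as Ro
from rig import robot
np.set_printoptions(precision=4,suppress=True,linewidth=150)
def tool(th,tilt=0):  # tool x at yaw th, tool z tilted outward
    x=np.array([np.cos(th),np.sin(th),0]);z=np.sin(tilt)*x+np.array([0,0,-np.cos(tilt)]);x2=np.cos(tilt)*x+np.array([0,0,np.sin(tilt)])
    return np.c_[x2,np.cross(z,x2),z]
def rel(P,Rt,o=None):
    o=o or robot.get_obs();R0=Ro.from_quat(o["tool_rot"]).as_matrix()
    print("cm",100*R0.T@(np.array(P)-o["position"]),"turn",Ro.from_matrix(R0.T@Rt).as_rotvec())
def st():
    o=robot.get_obs();print("t",o["time"],"q",o["q"],"p",o["position"],"\nR",Ro.from_quat(o["tool_rot"]).as_matrix().round(4).tolist(),"F",o["ft_force"],"w",o["grip_width"],"g",o["grip_force"]);return o
E
python3 -c "
from pl import *
o=st();rel((.45,-.25,.24),tool(.244),o);rel((.5176,.2487,.18),tool(.131),o)"
```

```text
t 0.1 q [-1.5055  0.5283  1.4338 -0.      1.1814 -0.1785] p [ 0.1508 -0.6058  0.2217] 
R [[0.9704, 0.2414, -0.0002], [0.2414, -0.9704, 0.0019], [0.0003, -0.0019, -1.0]] F [-0.4062 -0.349  -1.1571] w 0.08708210522474166 g 0.0
cm [ 37.6215 -27.3137  -1.7674] turn [-0.0019 -0.0003 -0.0002]
cm [ 56.2183 -74.0654   4.3278] turn [-0.0019 -0.0002  0.1128]
```

Emit:
{"method": "play_rows", "body": {
  "gripper": [-1,-1,-1,-1,-1,-1,-1,-1,-1,-1,-1,-1],
  "delta_pos": [
    [37.6,-27.3,-1.8],
    [37.6,-27.3,-1.8],
    [37.6,-27.3,-1.8],
    [37.6,-27.3,-1.8],
    [37.6,-27.3,-1.8],
    [37.6,-27.3,-1.8],
    [37.6,-27.3,-1.8],
    [56.2,-74.1,2],
    [56.2,-74.1,2],
    [56.2,-74.1,2],
    [56.2,-74.1,2],
    [56.2,-74.1,2]
  ],
  "turn": [
    [0,0,0],
    [0,0,0],
    [0,0,0],
    [0,0,0],
    [0,0,0],
    [0,0,0],
    [0,0,0],
    [0,0,0.113],
    [0,0,0.113],
    [0,0,0.113],
    [0,0,0.113],
    [0,0,0.113]
  ],
  "squeeze": 25
}}

```text
time: 1.6
position: [0.4826, 0.0378, 0.2174]
tool_rot: [0.998, 0.065, 0.0, 0.0]
ft_force: [1.4, -0.2, -0.7]
grip_width: 0.0868
grip_force: 0.0
```

Emit:
{"method": "play_rows", "body": {
  "gripper": [-1,-1,-1,-1,-1,-1],
  "delta_pos": [
    [0,0,0],
    [0,0,0],
    [0,0,0],
    [0,0,0],
    [0,0,0],
    [0,0,0]
  ],
  "turn": [
    [0,0,0],
    [0,0,0],
    [0,0,0],
    [0,0,0],
    [0,0,0],
    [0,0,0]
  ]
}}

```text
time: 2.35
position: [0.4826, 0.0352, 0.2177]
tool_rot: [0.998, 0.065, 0.0, 0.0]
ft_force: [-0.0, 0.4, -0.5]
grip_width: 0.0875
grip_force: 0.0
```

```bash
python3 -c "
from pl import *
o=st();rel((.5176,.2487,.13),tool(.131),o);rel((.5176,.2487,.045),tool(.131),o)"
```

```text
t 2.35 q [-0.1586  0.3456  1.7835 -0.      1.0124  1.2825] p [0.4826 0.0352 0.2177] 
R [[0.9916, 0.1293, 0.0001], [0.1293, -0.9916, -0.0], [0.0001, 0.0, -1.0]] F [-0.0278  0.4076 -0.4504] w 0.08746170657780783 g 0.0
cm [  6.2267 -20.7159   8.7703] turn [ 0.     -0.0001 -0.0013]
cm [  6.2258 -20.7162  17.2703] turn [ 0.     -0.0001 -0.0013]
```

Emit:
{"method": "play_rows", "body": {
  "gripper": [-1,-1,-1,-1,-1,-1,-1,-1,-1,-1],
  "delta_pos": [
    [6.2,-20.7,0],
    [6.2,-20.7,0],
    [6.2,-20.7,2],
    [6.2,-20.7,6],
    [6.2,-20.7,8.8],
    [6.2,-20.7,8.8],
    [6.2,-20.7,8.8],
    [6.2,-20.7,8.8],
    [6.2,-20.7,8.8],
    [6.2,-20.7,8.8]
  ],
  "turn": [
    [0,0,0],
    [0,0,0],
    [0,0,0],
    [0,0,0],
    [0,0,0],
    [0,0,0],
    [0,0,0],
    [0,0,0],
    [0,0,0],
    [0,0,0]
  ]
}}

```text
time: 3.6
position: [0.5175, 0.249, 0.1304]
tool_rot: [0.998, 0.065, 0.001, -0.0]
ft_force: [0.0, -0.2, -1.1]
grip_width: 0.0871
grip_force: 0.0
```

```bash
python3 -c "
from pl import *
o=st();rel((.5176,.2487,.045),tool(.131),o)
c=robot.camera('scene');i=c['color'][60:220,260:460,::-1];d=robot.camera('top')['color'][130:260,180:340,::-1]
cv2.imwrite('pics/s1.png',np.hstack([cv2.resize(i,(400,320),interpolation=2),cv2.resize(d,(394,320),interpolation=2)]))"
```

```text
t 3.6 q [0.2539 0.5812 1.6475 0.     0.9116 1.6943] p [0.5175 0.249  0.1304] 
R [[0.9915, 0.13, 0.0013], [0.13, -0.9915, 0.0004], [0.0013, -0.0002, -1.0]] F [ 0.0049 -0.1761 -1.0905] w 0.08706007840969601 g 0.0
cm [0.0003 0.0295 8.5392] turn [-0.0002 -0.0013 -0.0006]
```

View pics/s1.png

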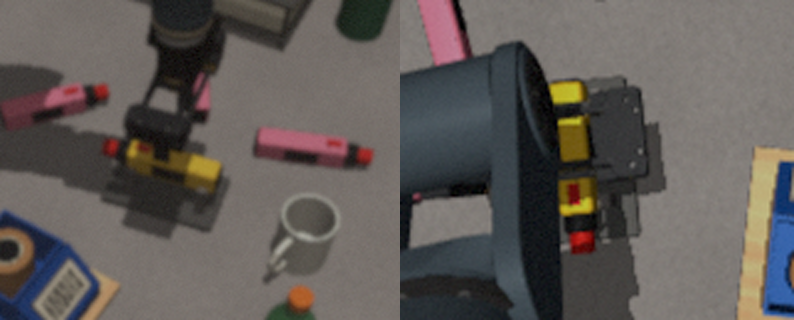

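The picture shows the gripper straddling the scanner (left half around (175,160)), in line with it, so I go down and grip.

Emit:
{"method": "play_rows", "body": {
  "gripper": [-1,-1,-1,-1,-1,-1,1,1,1,1,1,1],
  "delta_pos": [
    [0,0,3],
    [0,0,6],
    [0,0,8.5],
    [0,0,8.5],
    [0,0,8.5],
    [0,0,8.5],
    [0,0,8.5],
    [0,0,8.5],
    [0,0,8.5],
    [0,0,8.5],
    [0,0,8.5],
    [0,0,8.5]
  ],
  "turn": [
    [0,0,0],
    [0,0,0],
    [0,0,0],
    [0,0,0],
    [0,0,0],
    [0,0,0],
    [0,0,0],
    [0,0,0],
    [0,0,0],
    [0,0,0],
    [0,0,0],
    [0,0,0]
  ]
}}

```text
time: 5.2
position: [0.5171, 0.2491, 0.0446]
tool_rot: [0.998, 0.065, -0.0, 0.0]
ft_force: [0.5, -0.5, -0.2]
grip_width: 0.0351
grip_force: 0.0
```

```bash
python3 -c "
from pl import *
o=st()"
```

```text
t 5.2 q [0.2543 0.7164 1.693  0.     0.7323 1.6943] p [0.5171 0.2491 0.0446] 
R [[0.9915, 0.1304, -0.0001], [0.1304, -0.9915, -0.0], [-0.0001, -0.0, -1.0]] F [ 0.4837 -0.5232 -0.2374] w 0.03512698690582194 g 0.0
```

Emit:
{"method": "play_rows", "body": {
  "gripper": [1,1,1,1],
  "delta_pos": [
    [0,0,0],
    [0,0,0],
    [0,0,0],
    [0,0,0]
  ],
  "turn": [
    [0,0,0],
    [0,0,0],
    [0,0,0],
    [0,0,0]
  ],
  "squeeze": 35
}}

```text
time: 5.7
position: [0.517, 0.2491, 0.0446]
tool_rot: [0.998, 0.065, -0.0, -0.0]
ft_force: [0.8, 0.3, -2.0]
grip_width: 0.0337
grip_force: 35.0
```

Emit:
{"method": "play_rows", "body": {
  "gripper": [1,1,1,1,1,1,1,1],
  "delta_pos": [
    [0,0,-2],
    [0,0,-6],
    [0,0,-12],
    [0,0,-18],
    [0,0,-20],
    [0,0,-20],
    [0,0,-20],
    [0,0,-20]
  ],
  "turn": [
    [0,0,0],
    [0,0,0],
    [0,0,0],
    [0,0,0],
    [0,0,0],
    [0,0,0],
    [0,0,0],
    [0,0,0]
  ]
}}

```text
time: 6.7
position: [0.5158, 0.2487, 0.2425]
tool_rot: [0.998, 0.065, -0.002, 0.0]
ft_force: [1.1, -0.1, -1.4]
grip_width: 0.0341
grip_force: 35.0
```

```bash
python3 -c "
from pl import *
o=st()
d=robot.camera('scene')['color'][40:240,240:490,::-1]
cv2.imwrite('pics/s2.png',cv2.resize(d,(750,600),interpolation=2))
n=np.array([np.cos(-.02)*np.cos(.698),np.sin(-.02)*np.cos(.698),np.sin(.698)]);b=np.array([-np.cos(-.02)*np.sin(.698),-np.sin(-.02)*np.sin(.698),np.cos(.698)])
L=np.array([.477,-.279,.082])
for s in(.25,.12,.04,.0):
  # nose tip at L+s*n ; TCP: 101mm out along n, -19 mm along b from the nose axis
  P=L+n*(s+.101)-.019*b; print(s,P); rel(P,tool(-.02,.698),o)
"
```

```text
t 6.7 q [ 0.2543  0.4357  1.5403 -0.      1.17    1.6943] p [0.5158 0.2487 0.2425] 
R [[0.9915, 0.1304, -0.0043], [0.1304, -0.9915, -0.0011], [-0.0044, 0.0006, -1.0]] F [ 1.0978 -0.0643 -1.4155] w 0.03406865615299253 g 34.98278919607401
0.25 [ 0.7581 -0.2846  0.293 ]
cm [17.0413 56.0419 -5.0951] turn [-0.0518  0.701   0.1449]
0.12 [ 0.6585 -0.2826  0.2095]
cm [ 7.2314 54.5416  3.3022] turn [-0.0518  0.701   0.1449]
0.04 [ 0.5972 -0.2814  0.1581]
cm [ 1.1945 53.6184  8.4698] turn [-0.0518  0.701   0.1449]
0.0 [ 0.5666 -0.2808  0.1324]
cm [-1.8239 53.1568 11.0536] turn [-0.0518  0.701   0.1449]
```

View pics/s2.png

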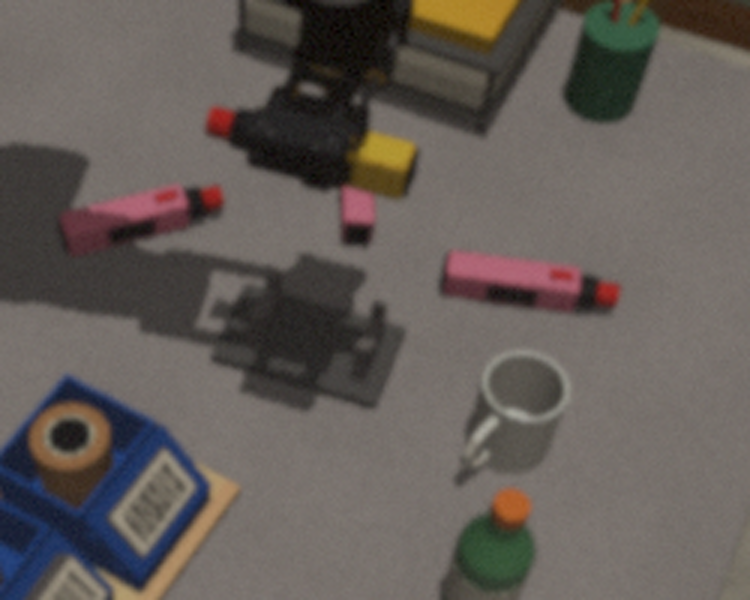

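The scanner hangs level in the gripper with its nose at crop pixel (220,122), and the cradle is empty. Next I carry it over and tilt it to the stand-off 12 cm from the label.

Emit:
{"method": "play_rows", "body": {
  "gripper": [1,1,1,1,1,1,1,1,1,1,1,1],
  "delta_pos": [
    [1,10,-4],
    [2,40,-5],
    [2,40,-5],
    [2,40,-5],
    [3,45,-5],
    [7.2,54.5,-3],
    [7.2,54.5,-3],
    [7.2,54.5,-3],
    [7.2,54.5,-3],
    [7.2,54.5,0],
    [7.2,54.5,0],
    [7.2,54.5,0]
  ],
  "turn": [
    [0,0,0],
    [0,0,0],
    [0,0,0],
    [0,0,0.07],
    [0,0.1,0.14],
    [-0.02,0.25,0.145],
    [-0.03,0.4,0.145],
    [-0.05,0.55,0.145],
    [-0.052,0.7,0.145],
    [-0.052,0.7,0.145],
    [-0.052,0.7,0.145],
    [-0.052,0.7,0.145]
  ]
}}

```text
time: 8.25
position: [0.6596, -0.281, 0.2445]
tool_rot: [0.939, -0.009, 0.343, 0.002]
ft_force: [0.4, 0.0, -2.1]
grip_width: 0.0335
grip_force: 35.0
```

Emit:
{"method": "play_rows", "body": {
  "gripper": [1,1],
  "delta_pos": [
    [0,0,0],
    [0,0,0]
  ],
  "turn": [
    [0,0,0],
    [0,0,0]
  ]
}}

```text
time: 8.5
position: [0.6603, -0.281, 0.2462]
tool_rot: [0.939, -0.009, 0.344, 0.003]
ft_force: [-0.6, 0.7, -1.7]
grip_width: 0.0336
grip_force: 35.0
```

```bash
cat > w.py <<'E'
from pl import *
o=st()
n=np.array([np.cos(-.02)*np.cos(.698),np.sin(-.02)*np.cos(.698),np.sin(.698)]);b=np.array([-np.cos(-.02)*np.sin(.698),-np.sin(-.02)*np.sin(.698),np.cos(.698)])
L=np.array([.477,-.279,.082])
P0=L+n*.101-.019*b
d=np.array(o["position"])-P0;print("off n,b,y",d@n,d@b,d[1])
for s in(.12,.06,.03,.0):
  P=L+n*(s+.101)-.019*b; print(s,P); rel(P,tool(-.02,.698),o)
E
python3 w.py
```

```text
t 8.5 q [-0.7469  0.4788  1.6977  0.8842  0.5896  0.1804] p [ 0.6603 -0.281   0.2462] 
R [[0.7628, -0.0184, 0.6463], [-0.0137, -0.9998, -0.0124], [0.6464, 0.0006, -0.763]] F [-0.5669  0.67   -1.6655] w 0.03364919813755526 g 34.982826579362154
off n,b,y 0.14492251425619324 0.027017868936078687 -0.00021799973257230487
0.12 [ 0.6585 -0.2826  0.2095]
cm [-2.5057  0.1631  2.6894] turn [-0.0006 -0.0049  0.0016]
0.06 [ 0.6125 -0.2817  0.1709]
cm [-8.5056  0.1535  2.6601] turn [-0.0006 -0.0049  0.0016]
0.03 [ 0.5896 -0.2813  0.1516]
cm [-11.5056   0.1486   2.6454] turn [-0.0006 -0.0049  0.0016]
0.0 [ 0.5666 -0.2808  0.1324]
cm [-14.5056   0.1438   2.6307] turn [-0.0006 -0.0049  0.0016]
```

Go to the 3 cm stand-off and look.

Emit:
{"method": "play_rows", "body": {
  "gripper": [1,1,1,1,1,1,1],
  "delta_pos": [
    [-2.5,0.15,2.7],
    [-6,0.15,2.7],
    [-9,0.15,2.65],
    [-11.5,0.15,2.65],
    [-11.5,0.15,2.65],
    [-11.5,0.15,2.65],
    [-11.5,0.15,2.65]
  ],
  "turn": [
    [0,-0.005,0],
    [0,-0.005,0],
    [0,-0.005,0],
    [0,-0.005,0],
    [0,-0.005,0],
    [0,-0.005,0],
    [0,-0.005,0]
  ]
}}

```text
time: 9.38
position: [0.5901, -0.2823, 0.1516]
tool_rot: [0.94, -0.009, 0.342, 0.004]
ft_force: [-0.4, -0.3, -2.3]
grip_width: 0.0336
grip_force: 35.0
```

```bash
cat >> w.py <<'E'
t=robot.camera('top');s=robot.camera('scene')
np.savez('t1.npz',**t);np.savez('s1.npz',**s)
tip=np.array(o["position"])-n*.101+.019*b
print("expected tip",tip,proj(t,tip),proj(s,tip),"label",proj(t,L),proj(s,L))
cv2.imwrite('pics/s3.png',np.hstack([cv2.resize(t['color'][190:270,430:530,::-1],(400,320),interpolation=2),cv2.resize(s['color'][240:330,180:290,::-1],(391,320),interpolation=2)]))
E
python3 w.py
```

```text
t 9.375 q [-0.8475  0.5798  1.9096  1.3253  0.5095 -0.4164] p [ 0.5901 -0.2823  0.1516] 
R [[0.7657, -0.0192, 0.6429], [-0.0138, -0.9998, -0.0133], [0.6431, 0.0013, -0.7658]] F [-0.4165 -0.2552 -2.3448] w 0.03364365662620375 g 34.9829135555774
off n,b,y 0.030442491576518523 -0.00041839975068166425 -0.0015215221791897715
0.12 [ 0.6585 -0.2826  0.2095]
cm [ 8.9559 -0.0917 -0.0373] turn [ 0.0005 -0.0005  0.0015]
0.06 [ 0.6125 -0.2817  0.1709]
cm [ 2.9559 -0.1006 -0.0404] turn [ 0.0005 -0.0005  0.0015]
0.03 [ 0.5896 -0.2813  0.1516]
cm [-0.0441 -0.105  -0.0419] turn [ 0.0005 -0.0005  0.0015]
0.0 [ 0.5666 -0.2808  0.1324]
cm [-3.0441 -0.1095 -0.0435] turn [ 0.0005 -0.0005  0.0015]
expected tip [ 0.5006 -0.2805  0.1012] [470.9921 203.138 ] [232.4217 296.4988] label [467.6016 213.1083] [225.6303 293.8827]
```

View pics/s3.png

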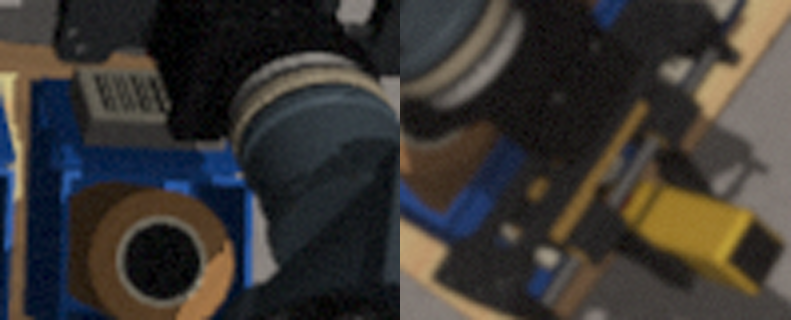

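Both views show the scanner lined up with the label, but the gripper hides the nose. I will find contact by force, in small steps.

Emit:
{"method": "play_rows", "body": {
  "gripper": [1,1,1,1],
  "delta_pos": [
    [-1,-0.1,-0.05],
    [-1.6,-0.1,-0.05],
    [-2.0,-0.1,-0.05],
    [-2.0,-0.1,-0.05]
  ],
  "turn": [
    [0,0,0],
    [0,0,0],
    [0,0,0],
    [0,0,0]
  ]
}}

```text
time: 9.98
position: [0.573, -0.2806, 0.1376]
tool_rot: [0.94, -0.01, 0.341, 0.003]
ft_force: [0.2, -0.1, -2.4]
grip_width: 0.0339
grip_force: 35.0
```

```bash
cat > f.py <<'E'
from pl import *
n=np.array([np.cos(-.02)*np.cos(.698),np.sin(-.02)*np.cos(.698),np.sin(.698)]);b=np.array([-np.cos(-.02)*np.sin(.698),-np.sin(-.02)*np.sin(.698),np.cos(.698)])
L=np.array([.477,-.279,.082]);P0=L+n*.101-.019*b
f=[];p=[]
for i in range(8):
    robot.camera('top');o=robot.get_obs();f.append(o["ft_force"]);p.append(o["position"])
f=np.array(f);d=np.mean(p,0)-P0
print("t",o["time"],"F",f.mean(0),"Fn",(f@n).mean(),(f@n).std(),"s",d@n,"b",d@b,"y",d[1],"q",o["q"]);
print("R",Ro.from_quat(o["tool_rot"]).as_matrix()[:,0],n)
E
python3 f.py
```

```text
t 10.375 F [ 0.1839  0.0569 -1.8019] Fn -1.0180746953078188 0.39012079433427926 s 0.008713807766317718 b -6.871311233960526e-05 y 0.00014478197246847735 q [-0.8724  0.5962  1.952   1.4084  0.5118 -0.5342]
R [ 0.767  -0.0158  0.6415] [ 0.766  -0.0153  0.6427]
```

Emit:
{"method": "play_rows", "body": {
  "gripper": [1,1,1,1],
  "delta_pos": [
    [-0.2,0,0],
    [-0.4,0,0],
    [-0.4,0,0],
    [-0.4,0,0]
  ],
  "turn": [
    [0,0,0],
    [0,0,0],
    [0,0,0],
    [0,0,0]
  ]
}}

```text
time: 10.88
position: [0.57, -0.2805, 0.1352]
tool_rot: [0.94, -0.01, 0.341, 0.003]
ft_force: [0.6, -0.1, -1.7]
grip_width: 0.0333
grip_force: 35.0
```

```bash
python3 f.py
```

```text
t 11.275 F [ 0.1075  0.0154 -2.4031] Fn -1.4623139370574472 0.4965249499344273 s 0.004525209283042161 b -5.6129626405342775e-05 y 0.0003292100985361479 q [-0.8775  0.6     1.9597  1.4246  0.5129 -0.5576]
R [ 0.767  -0.016   0.6414] [ 0.766  -0.0153  0.6427]
```

Emit:
{"method": "play_rows", "body": {
  "gripper": [1,1,1,1],
  "delta_pos": [
    [-0.2,0,0],
    [-0.4,0,0],
    [-0.4,0,0],
    [-0.4,0,0]
  ],
  "turn": [
    [0,0,0],
    [0,0,0],
    [0,0,0],
    [0,0,0]
  ]
}}

```text
time: 11.78
position: [0.567, -0.2804, 0.1326]
tool_rot: [0.94, -0.01, 0.341, 0.003]
ft_force: [0.6, 0.2, -1.7]
grip_width: 0.0341
grip_force: 35.0
```

```bash
python3 f.py
```

```text
t 12.175 F [ 0.0146  0.1508 -1.9221] Fn -1.2264936020173103 0.4727903246327986 s 0.0005263835425049256 b -4.8467535199152854e-05 y 0.0003968261381632754 q [-0.8828  0.6037  1.9672  1.4407  0.5142 -0.5811]
R [ 0.767  -0.016   0.6414] [ 0.766  -0.0153  0.6427]
```

Emit:
{"method": "play_rows", "body": {
  "gripper": [1,1,1],
  "delta_pos": [
    [-0.2,0,0],
    [-0.2,0,0],
    [-0.2,0,0]
  ],
  "turn": [
    [0,0,0],
    [0,0,0],
    [0,0,0]
  ]
}}

```text
time: 12.55
position: [0.5656, -0.2805, 0.1315]
tool_rot: [0.94, -0.01, 0.341, 0.003]
ft_force: [-0.2, -0.5, -2.0]
grip_width: 0.0338
grip_force: 35.0
```

```bash
python3 f.py
```

```text
t 12.95 F [ 1.1749 -0.0366 -1.7101] Fn -0.1984963745387348 0.2593213763868624 s -0.0013618032828341684 b -4.1316532820071384e-05 y 0.0003770616151662076 q [-0.8854  0.6056  1.9708  1.4487  0.5148 -0.5928]
R [ 0.767  -0.0159  0.6415] [ 0.766  -0.0153  0.6427]
```

Emit:
{"method": "play_rows", "body": {
  "gripper": [1,1,1],
  "delta_pos": [
    [-0.2,0,0],
    [-0.2,0,0],
    [-0.2,0,0]
  ],
  "turn": [
    [0,0,0],
    [0,0,0],
    [0,0,0]
  ]
}}

```text
time: 13.32
position: [0.5641, -0.2804, 0.1303]
tool_rot: [0.94, -0.01, 0.341, 0.003]
ft_force: [2.6, 0.2, -0.2]
grip_width: 0.0336
grip_force: 35.0
```

```bash
python3 f.py
```

```text
t 13.725 F [ 2.1967 -0.0729 -0.5057] Fn 1.3587302115392184 0.3477350035256732 s -0.003337293718740917 b -4.5062254588991825e-05 y 0.00042582483730985166 q [-0.8879  0.6076  1.9746  1.4568  0.5156 -0.6045]
R [ 0.767  -0.016   0.6415] [ 0.766  -0.0153  0.6427]
```

The force rises 0.8 N per mm, so the nose is in about 3.2 mm. I press 1.8 mm more and hold.

Emit:
{"method": "play_rows", "body": {
  "gripper": [1,1,1,1,1,1,1,1,1,1,1,1],
  "delta_pos": [
    [-0.1,0,0],
    [-0.18,0,0],
    [-0.18,0,0],
    [-0.18,0,0],
    [-0.18,0,0],
    [-0.18,0,0],
    [-0.18,0,0],
    [-0.18,0,0],
    [-0.18,0,0],
    [-0.18,0,0],
    [-0.18,0,0],
    [-0.18,0,0]
  ],
  "turn": [
    [0,0,0],
    [0,0,0],
    [0,0,0],
    [0,0,0],
    [0,0,0],
    [0,0,0],
    [0,0,0],
    [0,0,0],
    [0,0,0],
    [0,0,0],
    [0,0,0],
    [0,0,0]
  ]
}}

```text
time: 15.22
position: [0.5626, -0.2803, 0.1289]
tool_rot: [0.94, -0.01, 0.341, 0.003]
ft_force: [3.7, 0.2, 1.2]
grip_width: 0.0335
grip_force: 35.0
```

```bash
python3 f.py; python3 - <<'E'
from pl import *
s=robot.camera('scene');cv2.imwrite('pics/s4.png',cv2.resize(s['color'][240:340,180:300,::-1],(720,600),interpolation=2))
t=robot.camera('top');h=hsv(t)
# scanner tail (origin frame x=-76,z=0..38) expected from tool
o=st();R=Ro.from_quat(o["tool_rot"]).as_matrix();G=np.array(o["position"])
for x,y,z in((-76,17,38),(-76,-17,38),(-76,17,0),(-76,-17,0)):
    X=G+R@(np.array([-x-6,y,-z])/1000);print((x,y,z),proj(s,X),(proj(s,X)-[180,240])*6,proj(t,X))
E
```

```text
t 15.625 F [ 3.5108 -0.1601  0.2806] Fn 2.8720230612263347 0.6873790533620789 s -0.005308446845149315 b -4.9144870290275706e-05 y 0.0004935467003488458 q [-0.8904  0.6094  1.978   1.4639  0.5162 -0.6151]
R [ 0.7671 -0.0161  0.6414] [ 0.766  -0.0153  0.6427]
t 15.725 q [-0.8903  0.6094  1.978   1.4639  0.5162 -0.6151] p [ 0.5625 -0.2803  0.1289] 
R [[0.7671, -0.0201, 0.6413], [-0.016, -0.9998, -0.0122], [0.6414, -0.001, -0.7672]] F [ 4.0519 -1.6542  0.3702] w 0.03389308861167403 g 34.97993574477732
(-76, 17, 38) [257.2992 309.0432] [463.7955 414.2592] [495.6683 159.3159]
(-76, -17, 38) [266.9909 293.7522] [521.9454 322.5133] [479.5335 158.6408]
(-76, 17, 0) [269.8094 319.51  ] [538.8564 477.0599] [490.6488 149.9813]
(-76, -17, 0) [279.0457 304.3675] [594.2741 386.205 ] [475.0674 149.3343]
```

View pics/s4.png

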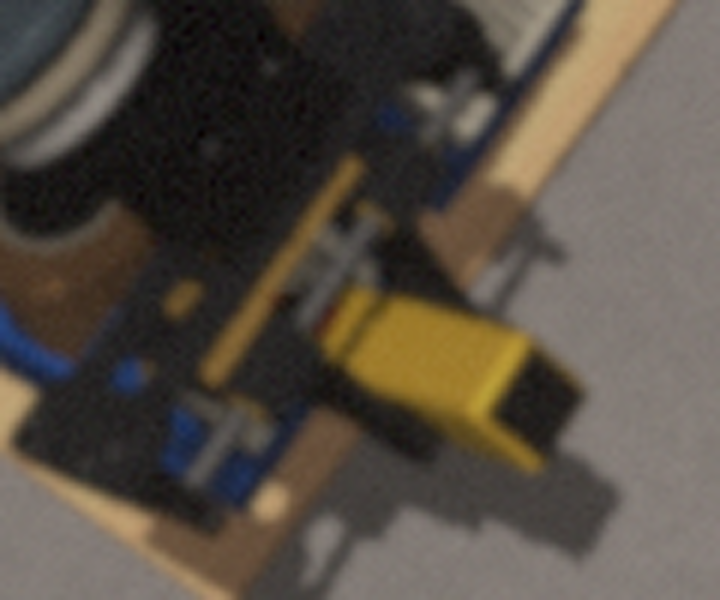

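The tail corners lie within about 2 mm of the prediction, e.g. (530,335) seen against (522,322). The net force is about 4.1 N, so the nose is in about 5 mm and has been held for over 1.5 s. Now I back off.

Emit:
{"method": "play_rows", "body": {
  "gripper": [1,1,1,1,1,1,1],
  "delta_pos": [
    [-0.0,0,0],
    [1,0,0],
    [4,0,0],
    [9,0,-1],
    [14,0,-4],
    [14,0,-4],
    [14,0,-4]
  ],
  "turn": [
    [0,0,0],
    [0,0,0],
    [0,0,0],
    [0,0,0],
    [0,0,0],
    [0,0,0],
    [0,0,0]
  ]
}}

```text
time: 16.6
position: [0.6424, -0.2806, 0.2472]
tool_rot: [0.941, -0.01, 0.339, 0.002]
ft_force: [0.2, 0.5, -2.9]
grip_width: 0.034
grip_force: 35.0
```

```bash
python3 - <<'E'
from pl import *
o=st()
for P in((.56,-.2,.28),(.53,0.05,.28),(.517,.249,.2),(.517,.249,.13)): rel(P,tool(.131),o)
E
```

```text
t 16.6 q [-0.7677  0.4589  1.7264  0.8807  0.6011  0.1666] p [ 0.6424 -0.2806  0.2472] 
R [[0.7695, -0.0192, 0.6384], [-0.0167, -0.9998, -0.01], [0.6385, -0.003, -0.7696]] F [ 0.1903  0.4561 -2.8745] w 0.03395133946324996 g 34.98278561979532
cm [-4.386  -7.9114 -7.8662] turn [ 0.0491 -0.6914 -0.1452]
cm [ -7.112  -32.849  -10.0305] turn [ 0.0491 -0.6914 -0.1452]
cm [-13.5523 -52.6963  -4.9015] turn [ 0.0491 -0.6914 -0.1452]
cm [-18.0216 -52.6753   0.486 ] turn [ 0.0491 -0.6914 -0.1452]
```

Emit:
{"method": "play_rows", "body": {
  "gripper": [1,1,1,1,1,1,1,1,1,1,1,1],
  "delta_pos": [
    [-2,-4,-4],
    [-4.4,-7.9,-7.9],
    [-4.4,-7.9,-7.9],
    [-4.4,-7.9,-7.9],
    [-5,-14,-8.4],
    [-5.7,-20,-9],
    [-6.4,-26,-9.5],
    [-7.1,-32.8,-10],
    [-9,-38.5,-9],
    [-11,-44.5,-7.5],
    [-13.5,-50,-5.5],
    [-13.6,-52.7,-4.9]
  ],
  "turn": [
    [0.01,-0.16,-0.03],
    [0.02,-0.32,-0.07],
    [0.035,-0.48,-0.1],
    [0.045,-0.64,-0.13],
    [0.049,-0.69,-0.145],
    [0.049,-0.69,-0.145],
    [0.049,-0.69,-0.145],
    [0.049,-0.69,-0.145],
    [0.049,-0.69,-0.145],
    [0.049,-0.69,-0.145],
    [0.049,-0.69,-0.145],
    [0.049,-0.69,-0.145]
  ]
}}

```text
time: 18.1
position: [0.5139, 0.2487, 0.195]
tool_rot: [0.998, 0.066, -0.004, 0.002]
ft_force: [-0.6, -0.8, -2.4]
grip_width: 0.0338
grip_force: 35.0
```

Emit:
{"method": "play_rows", "body": {
  "gripper": [1,1,1],
  "delta_pos": [
    [0,0,0],
    [0,0,0],
    [0,0,0]
  ],
  "turn": [
    [0,0,0],
    [0,0,0],
    [0,0,0]
  ]
}}

```text
time: 18.48
position: [0.5189, 0.2462, 0.1999]
tool_rot: [0.998, 0.064, 0.002, 0.001]
ft_force: [-0.5, -1.1, -2.5]
grip_width: 0.0337
grip_force: 35.0
```

```bash
python3 - <<'E'
from pl import *
o=st()
for P in((.517,.249,.11),(.517,.249,.046)): rel(P,tool(.131),o)
E
```

```text
t 18.475 q [ 0.2504  0.4858  1.588  -0.0039  1.0645  1.6949] p [0.5189 0.2462 0.1999] 
R [[0.9918, 0.1278, 0.0039], [0.1278, -0.9918, -0.0025], [0.0036, 0.003, -1.0]] F [-0.5429 -1.0694 -2.5211] w 0.033737935079904885 g 34.98299712315202
cm [-0.183  -0.3274  8.9875] turn [ 0.003  -0.0036 -0.0028]
cm [-0.2059 -0.3463 15.3875] turn [ 0.003  -0.0036 -0.0028]
```

Emit:
{"method": "play_rows", "body": {
  "gripper": [1,1,1,1,1,1],
  "delta_pos": [
    [-0.2,-0.3,3],
    [-0.2,-0.3,6],
    [-0.2,-0.3,9],
    [-0.2,-0.3,9],
    [-0.2,-0.3,9],
    [-0.2,-0.3,9]
  ],
  "turn": [
    [0.003,-0.004,-0.003],
    [0.003,-0.004,-0.003],
    [0.003,-0.004,-0.003],
    [0.003,-0.004,-0.003],
    [0.003,-0.004,-0.003],
    [0.003,-0.004,-0.003]
  ]
}}

```text
time: 19.23
position: [0.5185, 0.2502, 0.1119]
tool_rot: [0.998, 0.066, 0.002, -0.0]
ft_force: [-0.3, 0.3, -2.0]
grip_width: 0.0339
grip_force: 35.0
```

```bash
python3 - <<'E'
from pl import *
o=st()
rel((.517,.249,.046),tool(.131),o)
s=robot.camera('scene');cv2.imwrite('pics/s5.png',cv2.resize(s['color'][80:200,280:420,::-1],(700,600),interpolation=2))
R=Ro.from_quat(o["tool_rot"]).as_matrix();G=np.array(o["position"])
for x,y,z in((-76,17,38),(-76,-17,38),(-76,17,0),(-76,-17,0),(95,0,19)):
    X=G+R@(np.array([-x-6,y,-z])/1000);print((x,y,z),(proj(s,X)-[280,80])*5)
E
```

```text
t 19.225 q [0.2555 0.6095 1.6586 0.0002 0.8694 1.6937] p [0.5185 0.2502 0.1119] 
R [[0.9912, 0.1321, 0.004], [0.132, -0.9912, 0.0012], [0.0041, -0.0007, -1.0]] F [-0.3427  0.3368 -2.0296] w 0.033909569753664076 g 34.98296873643994
cm [-0.1898  0.1043  6.5847] turn [-0.0007 -0.0041  0.0014]
(-76, 17, 38) [451.0481 263.1733]
(-76, -17, 38) [469.2741 216.7228]
(-76, 17, 0) [444.1601 310.0011]
(-76, -17, 0) [461.9612 264.2016]
(95, 0, 19) [156.5252 183.6891]
```

View pics/s5.png

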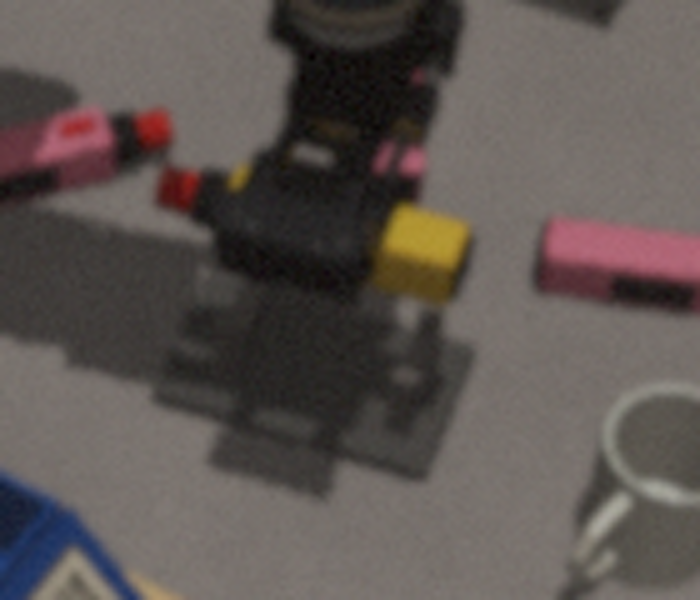

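The scanner's corners (452,258), (470,218), (443,305) and nose face (158,190) agree with the prediction, so it has not slipped. I lower it.

Emit:
{"method": "play_rows", "body": {
  "gripper": [1,1,1,1,1,1],
  "delta_pos": [
    [-0.15,0.1,1],
    [-0.19,0.1,2.5],
    [-0.19,0.1,4],
    [-0.19,0.1,4.5],
    [-0.19,0.1,4.5],
    [-0.19,0.1,4.5]
  ],
  "turn": [
    [0,-0.004,0],
    [0,-0.004,0],
    [0,-0.004,0],
    [0,-0.004,0],
    [0,-0.004,0],
    [0,-0.004,0]
  ]
}}

```text
time: 20.02
position: [0.5158, 0.249, 0.0654]
tool_rot: [0.998, 0.066, -0.001, -0.0]
ft_force: [-0.3, 0.2, -2.2]
grip_width: 0.0339
grip_force: 35.0
```

```bash
python3 - <<'E'
from pl import *
o=st()
rel((.517,.249,.0455),tool(.131),o)
E
```

```text
t 20.025 q [0.2544 0.6818 1.686  0.0009 0.7763 1.6917] p [0.5158 0.249  0.0654] 
R [[0.9912, 0.1325, -0.0026], [0.1325, -0.9912, -0.0], [-0.0026, -0.0003, -1.0]] F [-0.2569  0.1772 -2.1604] w 0.03388462398407623 g 34.98294437304139
cm [0.1206 0.0198 1.9895] turn [-0.0003  0.0026  0.0019]
```

Emit:
{"method": "play_rows", "body": {
  "gripper": [1,1,1,1,1,1],
  "delta_pos": [
    [0.12,0,0.6],
    [0.12,0,1.2],
    [0.12,0,1.8],
    [0.12,0,2.0],
    [0.12,0,2.0],
    [0.12,0,2.0]
  ],
  "turn": [
    [0,0.003,0],
    [0,0.003,0],
    [0,0.003,0],
    [0,0.003,0],
    [0,0.003,0],
    [0,0.003,0]
  ]
}}

```text
time: 20.78
position: [0.5168, 0.2491, 0.0453]
tool_rot: [0.998, 0.066, 0.0, -0.0]
ft_force: [0.5, 0.4, -2.1]
grip_width: 0.0336
grip_force: 35.0
```

```bash
python3 - <<'E'
from pl import *
o=st()
rel((.517,.249,.0455),tool(.131),o)
E
```

```text
t 20.775 q [0.2544 0.7149 1.6936 0.0004 0.7328 1.692 ] p [0.5168 0.2491 0.0453] 
R [[0.9912, 0.1325, 0.0001], [0.1325, -0.9912, 0.0003], [0.0002, -0.0003, -1.0]] F [ 0.478   0.4381 -2.0797] w 0.03362704464180576 g 34.98300516977906
cm [ 0.021   0.0151 -0.019 ] turn [-0.0003 -0.0002  0.0019]
```

Just above the saddles by ~0.5 mm; lower the last bit and release.

Emit:
{"method": "play_rows", "body": {
  "gripper": [1,1,1,-1,-1,-1,-1,-1,-1,-1,-1,-1],
  "delta_pos": [
    [0,0,0.07],
    [0,0,0.07],
    [0,0,0.07],
    [0,0,0.07],
    [0,0,0.07],
    [0,0,0.07],
    [0,0,0.07],
    [0,0,0.07],
    [0,0,0.07],
    [0,0,0.07],
    [0,0,0.07],
    [0,0,0.07]
  ],
  "turn": [
    [0,0,0],
    [0,0,0],
    [0,0,0],
    [0,0,0],
    [0,0,0],
    [0,0,0],
    [0,0,0],
    [0,0,0],
    [0,0,0],
    [0,0,0],
    [0,0,0],
    [0,0,0]
  ]
}}

```text
time: 22.28
position: [0.5166, 0.2491, 0.0445]
tool_rot: [0.998, 0.066, -0.0, -0.0]
ft_force: [-0.3, -0.4, -0.9]
grip_width: 0.0864
grip_force: 0.0
```

Emit:
{"method": "play_rows", "body": {
  "gripper": [-1,-1,-1,-1,-1,-1,-1,-1,-1,-1,-1,-1],
  "delta_pos": [
    [0,0,-1],
    [0,0,-3],
    [0,0,-6],
    [0,0,-10],
    [0,0,-16],
    [0,0,-20],
    [-3,14,-20],
    [-3,28,-20],
    [-3,28,-20],
    [-3,28,-20],
    [-3,28,-20],
    [-3,28,-20]
  ],
  "turn": [
    [0,0,0],
    [0,0,0],
    [0,0,0],
    [0,0,0],
    [0,0,0],
    [0,0,0],
    [0,0,0],
    [0,0,0],
    [0,0,0],
    [0,0,0],
    [0,0,0],
    [0,0,0]
  ]
}}

```text
time: 23.78
position: [0.5243, -0.0347, 0.2451]
tool_rot: [0.998, 0.064, 0.0, 0.0]
ft_force: [0.1, -0.2, -0.1]
grip_width: 0.0864
grip_force: 0.0
```

```bash
python3 - <<'E'
from pl import *
t=robot.camera('top');s=robot.camera('scene')
def yel(c,roi):
    h=hsv(c);k=blob((h[...,0]>18)&(h[...,0]<34)&(h[...,1]>140)&(h[...,2]>90),roi,5); return cv2.minAreaRect(k)
print(yel(t,(230,150,275,240)),yel(s,(300,120,385,165)))
cv2.imwrite('pics/s6.png',np.hstack([cv2.resize(t['color'][130:260,200:330,::-1],(400,400),interpolation=2),cv2.resize(s['color'][80:200,280:400,::-1],(400,400),interpolation=2)]));st()
E
```

```text
((249.02935791015625, 189.80360412597656), (54.13419723510742, 14.159656524658203), 84.47245788574219) ((346.0942687988281, 140.7078094482422), (46.8486213684082, 13.01691722869873), 17.878698348999023)
t 23.875 q [-0.2748  0.365   1.6561  0.0009  1.121   1.1635] p [ 0.5237 -0.0321  0.2448] 
R [[0.9913, 0.1317, -0.0002], [0.1317, -0.9913, 0.0009], [-0.0001, -0.0009, -1.0]] F [-0.0831  0.2339 -0.6236] w 0.08690398797625105 g 0.0
```

View pics/s6.png

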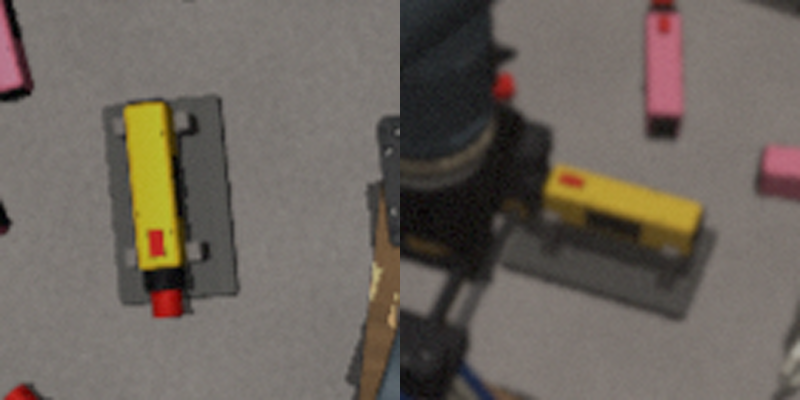

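The scanner is back in its cradle, within 0.2 px of where it started, with the nose the same way (top crop (168,303)), and the gripper is clear.

```bash
python3 -c "
from rig import robot
print(robot.hand_in())"
```

```text
the job is handed in; nothing more can be done
None
```

I pressed the scanner about 5 mm into the large-roll label, held it there for over 1.5 s, put it back in its cradle the same way round, and handed the job in; no verdict came back. The 5 mm is estimated from the force, because the gripper hid the nose from both cameras.

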